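Isolate the bench supply and pop the fuse hatch

ROBOT

A 7-joint arm with a two-finger parallel gripper is mounted at the origin on the work surface. World frame = base frame: x ahead of the robot, y to its left, z up, the work surface at z = 0. Lengths are in m, angles in rad, forces in N, time in s.
With the tool pointing down it reaches from about 0.425 to 1.025 m from the base axis. Payload 3.6 kg.
Tool frame: the origin (TCP) lies on the centre line of the jaws, within the pads' length; the fingertips stand 25 mm ahead of it and the grasp point (between the pads) lies 6 mm ahead of it; z points along the fingers, y is the direction in which the jaws open and shut (so a half turn about z gives the same grasp; the last joint's range is limited). The gripper opens to 85 mm and grips with 20 to 120 N. Pads are 22 mm wide; open, the fingers measure 114 mm over their backs; the gripper's body (76 mm by 85 mm) begins 54 mm behind the grasp point. The pads swing forward as they close: fully open they stand 13 mm farther back than shut.
Start: joints at [1.24, 0.591, 0.048, 1.609, -0.033, 0.943, -0.034], TCP at [0.171, -0.705, 0.256] pointing down, gripper open.
Joint ranges: [-2.69, 2.69], [-0.47, 2.24], [-1.27, 1.36], [0.19, 2.51], [-1.53, 4.68], [0.08, 2.07], [-3.09, 3.09]. Speed limits (rad/s): [2.57, 2.57, 3.14, 3.14, 3.14, 3.14, 3.14].

INTERFACE

Orientations are given as a unit quaternion [x, y, z, w].
In Python, from station import read_state, read_camera, job_done gives the robot as it stands.
- The arm moves only by the tool step_arm, never from a script. Its argument "commands" is text: rows parted by semicolons, each of 7 numbers parted by spaces: the turn, a rotation vector about the tool's x, y, z in degrees, then the shift along the tool's x, y, z in m, then the finger opening in m, from 0 to 0.0854. A call has 1 to 20 rows; each row shifts and turns the commanded pose from where the row before left it, along the tool's axes as they then stand; what a row does not reach is not made up. A row lasts 1/10 s, in which the tool goes at most 50 mm and 8.59 degrees, less where a joint would pass 70% of its speed; a pose out of reach is approached as far as the arm can. A call is refused whole if a number of a shift passes 0.05 or a number of a turn 8.59, either way. A call with a gripper value outside its range is refused whole. The fingers move at their own pace and stop on an object; "grip_force" is the grip in N (left out, the last holds). Time passes only in rows, so rows that do not move let the fingers close. It gives the time, the measured TCP pose, the force and the opening at its end, in the units of the state.
- read_state(): the state, without advancing time (a new reading comes with each control period).
- read_camera(name): name is "scene" or "top" or "wrist"; returns a dict with "pixels" (480x640x3 uint8, blue, green, red), "depth" (480x640 float32, m along the optical axis (not along the pixel's ray), 0 where there is no reading), "K" (3x3 intrinsics, pixels), "rvec" (rotation vector, rad) and "tvec" (3), from world to camera coordinates, as OpenCV has them. Camera axes: x right, y down, z forward; pixel columns grow to the right and rows downward; lengths in m; the calibration is good to about 2 mm. A picture is of the moment at which its call begins.
- job_done(): hands the job in, once; it reports no verdict.
The state is a dict: "t": time; "joints": joint angles; "joint_velocities": joint speeds; "joint_torque": joint torques, N m; "tcp_pos": TCP position; "tool_rot": TCP orientation; "force": force on the tool from outside, world axes, zero at the start; "torque": the same for the moment, N m; "opening": finger opening in m.
Only numpy, scipy, OpenCV 4.12 (cv2) and the standard library are available. Lean on these libraries where they do the work, as an engineer would, in place of code of your own. Each camera call takes 0.05 s, during which the arm holds its last target.

TASK

Push the red-knobbed isolator lever fully over, away from the robot, to switch the bench power off; only then press the orange pad of the fuse box's hatch in once and let go, so that its push-push latch lets the hatch pop up by itself. Keep clear of the popped hatch, do not push it shut again, and watch until it has stood wide open for two seconds. Only push and press: leave the relay box with the blue pad shut, and do not move or pick up anything else on the bench.

Things in the scene. Friction and masses are not known exactly. Their poses are not given: they have to be found in the camera images.
- isolator (a joint): Toggle lever of the bench power isolator, rad. 0 = on (leaning 0.5 rad to the base block's -x side, towards the robot), 1.0 = off (leaning 0.5 rad to its +x side, away from the robot, against the stop). It stays where it is left; about 1 N at the ball moves it. It may start anywhere from 0 to 0.12.
- isolator_tip (a point): Centre of the red ball, 26 mm across, on the end of the isolator's lever. The lever is a 10 mm steel rod, 80 mm from its pivot to the ball's centre; the pivot is 22 mm above the bench over the middle of the base block and its axis is the block's y. The ball's centre is 92 mm above the bench when on or off and 102 mm midway.
- isolator_base: Grey base block of the isolator, fixed to the bench, 70 x 50 x 25 mm (x, y, z); origin at the centre of its underside. The lever swings in its x-z plane, from -x (on) to +x (off).
- fuse_box: Fuse box: fixed green box, 130 x 120 mm (x, y), walls 70 mm tall, the hatch on top makes it 86 mm. It is the one with the ORANGE press pad on its hatch. Origin at the centre of its underside; the hatch is hinged along the upper +x edge (far from the robot) and its free edge and pad are at the -x side.
- fuse_pad (a point): Centre of the top face of the orange press pad (30 x 44 mm along the box's x and y, standing 2 mm proud of the hatch), 38 mm from the box's origin towards its -x and 88 mm above the bench when shut; 98 mm from the hinge axis. It moves with the hatch. 3 to 4 mm down (3 to 5 N) frees the latch; the stop is 6 mm down. A shorter push lets it come back to shut.
- fuse_hatch (a joint): Angle of the fuse box's hatch (green plate 129 x 126 x 8 mm), rad: 0 to 0.01 shut and latched, -0.062 pressed in to the stop, 1.15 fully open (its stop). When a full press is let go it swings up by its own spring in about 1.2 s and stays up. Pushing a popped hatch shut latches it again.
- fuse_latch (a joint): Sideways place of the latch pin hidden in the fuse box, m: 0 latched, about 0.008 once released; it goes below -0.005 only when a popped hatch is pushed shut again.
- relay_box: Relay box, the same green box and hatch but with a BLUE press pad; fixed. It is not to be opened. Origin and axes as for the fuse box.
- relay_hatch (a joint): Angle of the relay box's hatch, rad: 0 to 0.01 shut, grows as it opens.
- bearing: Bystander, loose: steel bearing ring, 60 mm outside, 30 mm bore, 18 mm high, flat on the bench; leave it alone. Origin at the centre of its underside.
- paint_tin: Bystander, loose: upright paint tin with a green band, 68 mm across, 85 mm tall; leave it alone. Origin at the centre of its underside.
- spanner: Bystander, loose: open-ended spanner lying flat; leave it alone. Origin at the centre of its underside.
- driver: Bystander, loose: screwdriver lying flat; leave it alone. Origin at the centre of its underside.
- brush: Bystander, loose: paint brush lying flat; leave it alone. Origin at the centre of its underside.
- grease_jar: Bystander, loose: upright jar with a red cap, 60 mm across, 70 mm tall; leave it alone. Origin at the centre of its underside.
- plug: Bystander, loose: brass plug, 34 mm foot, 40 mm tall, upright; leave it alone. Origin at the centre of its underside.
Mind the look-alikes: they are no part of the job. What is shaped like the fuse_box but purple is not meant.

How it is judged:
On the way, in this order (a step that is already met when the one before it is completed fails the run):
1. the isolator lever is over in the off position (value of joint isolator above 0.85 rad), for 0.2 s.
2. the fuse hatch has popped and stood wide open for two seconds (value of joint fuse_hatch above 0.9 rad and value of joint isolator above 0.85 rad), for 2 s.
At the end, for the whole second after the job is handed in: The isolator lever is off (joint above 0.85 rad of 1.0), the fuse hatch stands open above 0.9 rad and still (under 0.1 rad/s), and the relay hatch is shut (under 0.05 rad) (all of step 2 and velocity of joint fuse_hatch between -0.1 and 0.1 rad/s and value of joint relay_hatch below 0.05 rad); the robot touches nothing.
It fails at once if the fuse hatch popped before the isolator was off (hatch above 0.15 rad, lever below 0.8 rad) (value of joint fuse_hatch above 0.15 rad and value of joint isolator below 0.8 rad).
It fails at once if the relay hatch came open (over 0.1 rad) (value of joint relay_hatch above 0.1 rad).
It fails at once if the popped fuse hatch was pushed shut again (latch pin beyond -5 mm) (value of joint fuse_latch below -0.005 m).
It fails at once if the open fuse hatch or its box was touched (over 0.5 N with the hatch above 1.0 rad) (value of joint fuse_hatch above 1 rad and contact force between any of the fingers, the arm and fuse_box above 0.5 N).
It fails at once if a bystander was lifted or moved more than 30 mm (distance of any of bearing, paint_tin, spanner, driver, brush, grease_jar, plug from where it was at the start of the episode above 0.03 m).
It also fails if it takes over 48 s, if anything falls off the work surface, if the arm or the gripper's body presses on something with over 40 N, if the wrist force passes 120 N, or if a joint passes its speed limit or range.

## Working session

There is one attempt and no reset: what is moved stays moved. The work goes in short steps, Python scripts to look and compute and a tool call to move; the robot and the scene stay as the last step left them, time stands still between calls to the robot, and variables do not carry over. Pictures are saved under pics/ and viewed, and the job is handed in when it is done.

Besides the shell and the picture viewer there is one more tool, called in YAML: its name, and indented under it one key for each argument. step_arm: Moves the arm, as the interface text tells. Its arguments: {"type":"object","properties":{"commands":{"type":"string"},"grip_force":{"type":"number"}},"required":["commands"]}

```bash
mkdir -p pics; ls; cat > h.py <<'E'
import numpy as np,cv2
from station import read_state,read_camera,job_done
def cam(n):
    c=read_camera(n); np.savez('/tmp/%s.npz'%n,**c); return c
def load(n): return dict(np.load('/tmp/%s.npz'%n))
def world(c,u,v,d=None,z=None):
    R=cv2.Rodrigues(np.array(c['rvec'],float))[0]; t=np.array(c['tvec'],float).ravel()
    r=np.linalg.inv(c['K'])@np.array([u,v,1.0])
    if z is not None:
        o=-R.T@t; dw=R.T@r; return o+dw*(z-o[2])/dw[2]
    if d is None:
        d=np.median(c['depth'][int(v)-1:int(v)+2,int(u)-1:int(u)+2])
    return R.T@(r*d-t)
E
python3 - <<'E'
from h import *
for n in ['scene','top']:
    c=cam(n); cv2.imwrite('pics/%s0.png'%n,c['pixels'])
s=read_state(); print(s)
E
```

```text
pics
{'t': 0.1, 'joints': array([ 1.23951785,  0.59202165,  0.04829536,  1.6097272 , -0.03330342,
        0.94269518, -0.03367717]), 'joint_velocities': array([-0.00028139, -0.00361873, -0.00088427, -0.00300395,  0.00101935,
        0.00129794,  0.00210973]), 'joint_torque': array([ 5.08299912e-03, -5.50000942e+01,  1.55313838e+00, -1.98824698e+01,
        9.68102133e-03,  3.83466831e-03, -1.00341367e-05]), 'tcp_pos': array([ 0.17061936, -0.70390551,  0.25524666]), 'tool_rot': array([ 9.92934089e-01,  1.18662743e-01, -1.74368667e-04, -1.00841826e-03]), 'force': array([-0.1266601 , -0.01731892,  0.14128265]), 'torque': array([0.02371124, 0.00055918, 0.04594374]), 'opening': 0.08488906238917537}
```

View pics/scene0.png

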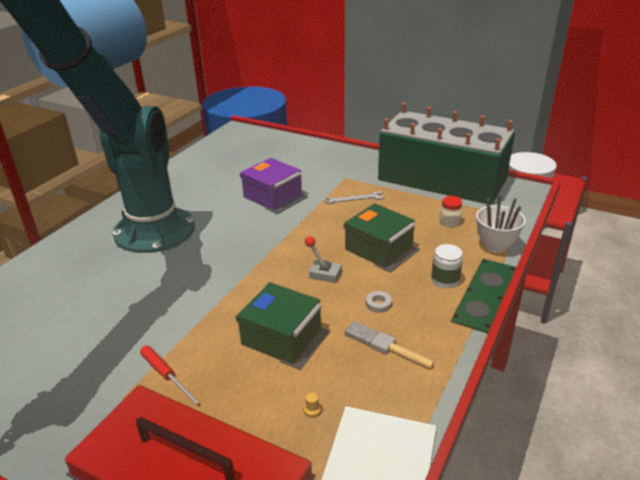

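View pics/top0.png

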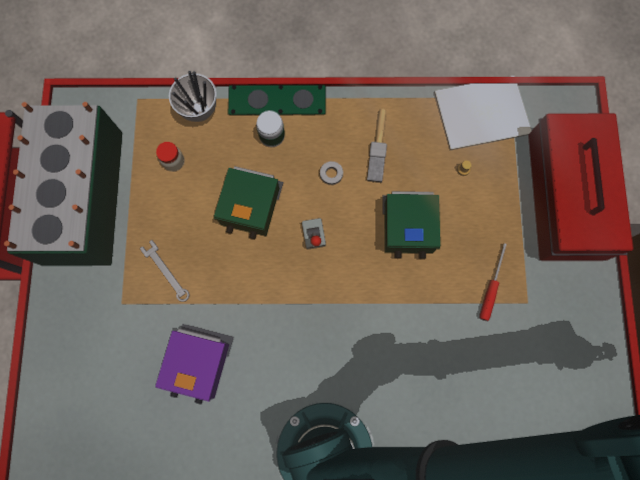

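The top view shows three boxes: green with the orange pad (242,212), green with the blue pad (414,235), and purple with an orange pad (185,381), which is the decoy. The lever's red ball is at (316,241). The other red things are the jar cap (168,153), the driver handle (488,300) and the toolbox. I choose the green box with the orange pad and the ball at (316,241).

```bash
python3 - <<'E'
from h import *
c=load('top'); p=c['pixels']
cv2.imwrite('pics/crop0.png',cv2.resize(p[150:270,200:350],None,fx=5,fy=5,interpolation=cv2.INTER_CUBIC))
hsv=cv2.cvtColor(p,cv2.COLOR_BGR2HSV)
def blob(mask,roi):
    m=np.zeros_like(mask); x0,y0,x1,y1=roi; m[y0:y1,x0:x1]=mask[y0:y1,x0:x1]
    n,l,s,ce=cv2.connectedComponentsWithStats(m); i=1+np.argmax(s[1:,4]); return ce[i],s[i],(l==i).astype(np.uint8)
org=cv2.inRange(hsv,(8,150,120),(22,255,255))
ce,s,m=blob(org,(225,195,260,228)); 
print('pad',ce,s,world(c,*ce),world(c,*ce,z=.088)); 
r=cv2.minAreaRect(cv2.findContours(m,0,1)[0][0]); b=cv2.boxPoints(r)
for q in b: print(q,world(c,*q,z=.088))
red=cv2.inRange(hsv,(0,150,80),(6,255,255))
ce,s,m=blob(red,(300,220,330,260)); print('ball',ce,s,world(c,*ce),world(c,*ce,z=.098))
c2=load('scene');h2=cv2.cvtColor(c2['pixels'],cv2.COLOR_BGR2HSV)
ce,s,m=blob(cv2.inRange(h2,(0,150,80),(6,255,255)),(295,225,325,255));print('ball scene',ce,s,world(c2,*ce),world(c2,*ce,z=.092))
ce,s,m=blob(cv2.inRange(h2,(8,150,120),(22,255,255)),(350,205,385,225));print('pad scene',ce,s,world(c2,*ce),world(c2,*ce,z=.088))
for q in [(230,169),(279,178),(215,225),(266,236)]: print('hatch',q,world(c,*q,z=.086))
for q in [(303,219),(323,219),(326,246),(305,248)]: print('base',q,world(c,*q,z=.025))
E
```

```text
pad [241.15137615 211.48623853] [231 204  21  16 218] [0.5549193  0.19704287 0.08832268] [0.55501038 0.19709128 0.088     ]
[230.76474 214.9412 ] [0.54650114 0.22166412 0.088     ]
[233.6471  203.41177] [0.57516022 0.21572695 0.088     ]
[251.29416 207.82355] [0.56406015 0.17305264 0.088     ]
[248.4118  219.35297] [0.53550953 0.17917676 0.088     ]
ball [315.47560976 240.41463415] [311 236  10  10  82] [0.48005422 0.01900686 0.10405448] [0.48143212 0.0190891  0.098     ]
ball scene [309.359375 240.921875] [305 237   9   9  64] [0.48811205 0.0146401  0.10331001] [0.47983193 0.0292708  0.092     ]
pad scene [367.72519084 215.10687023] [358 210  20  11 131] [0.5573424  0.19978483 0.09113138] [0.55535254 0.20449162 0.088     ]
hatch (230, 169) [0.6631292  0.22786398 0.086     ]
hatch (279, 178) [0.63973317 0.10798574 0.086     ]
hatch (215, 225) [0.52229432 0.25875177 0.086     ]
hatch (266, 236) [0.49512303 0.13658929 0.086     ]
base (303, 219) [0.55297117 0.05131085 0.025     ]
base (323, 219) [0.55286408 0.00134774 0.025     ]
base (326, 246) [ 0.48384464 -0.00593732  0.025     ]
base (305, 248) [0.47888762 0.04592544 0.025     ]
```

View pics/crop0.png

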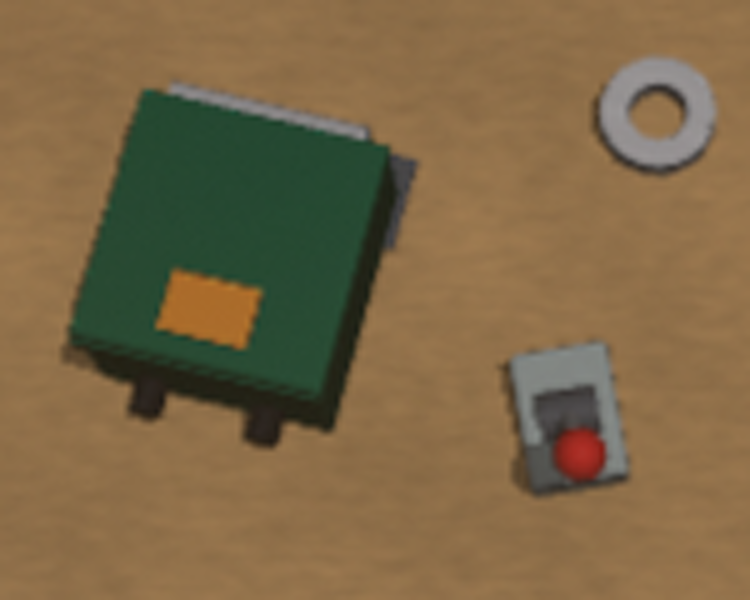

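step_arm:
  commands: "0 0 0 0.0364 -0.0276 0 0;0 0 0 0.0364 -0.0276 0 0;0 0 0 0.0364 -0.0276 0 0;0 0 0 0.0364 -0.0276 0 0;0 0 0 0.0364 -0.0276 0 0;0 0 0 0.0364 -0.0276 0 0;0 0 0 0.0364 -0.0276 0 0;0 0 0 0.0364 -0.0276 0 0;0 0 0 0.0364 -0.0276 0 0;0 0 0 0.0364 -0.0276 0 0;0 0 0 0.0082 -0.0445 0 0;0 0 0 0.0082 -0.0445 0 0;0 0 0 0.0082 -0.0445 0 0;0 0 0 0.0082 -0.0445 0 0;0 0 0 0.0082 -0.0445 0 0;0 0 0 0.0082 -0.0445 0 0;0 0 0 0.0082 -0.0445 0 0;0 0 0 0.0082 -0.0445 0 0;0 0 0 0 0 0 0;0 0 0 0 0 0 0"

```text
t: 2.1
tcp_pos: [0.4391, 0.0118, 0.2562]
tool_rot: [0.993, 0.12, -0.0, 0.0]
force: [-0.5, -1.1, 0.0]
opening: -0.0004
```

step_arm:
  commands: "0 0 0 0 0 0.04 0;0 0 0 0 0 0.04 0;0 0 0 0 0 0.04 0;0 0 0 0 0 0.033 0;0 0 0 0 0 0 0;0 0 0 0 0 0 0"

```text
t: 2.7
tcp_pos: [0.4392, 0.0094, 0.1032]
tool_rot: [0.993, 0.117, -0.001, 0.0]
force: [0.1, 0.4, 0.9]
opening: -0.0001
```

```bash
python3 - <<'E'
from h import *
c=cam('scene'); cv2.imwrite('pics/scene1.png',cv2.resize(c['pixels'][170:310,230:420],None,fx=4,fy=4))
s=read_state(); print(s['tcp_pos'],s['force'],s['joints'])
E
```

```text
[0.43998652 0.0097718  0.10411731] [ 0.72733477 -0.34694292 -0.04633452] [-0.07637863  0.52237234 -0.06464665  2.34187353  0.11937814  0.27924017
 -1.58218061]
```

View pics/scene1.png

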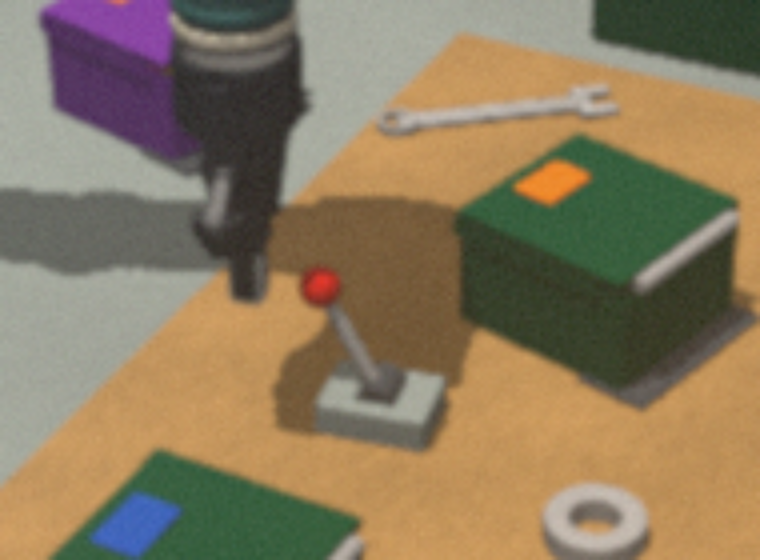

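The closed fingers (crop 250,280) stand just behind the red ball (crop 321,287), lined up with it. Pushing now.

step_arm:
  commands: "0 0 0 0.01 0.0004 0 0;0 0 0 0.01 0.0004 0 0;0 0 0 0.01 0.0004 0 0;0 0 0 0.01 0.0004 0 0;0 0 0 0.01 0.0004 0 0;0 0 0 0.01 0.0004 0 0;0 0 0 0.01 0.0004 0 0;0 0 0 0.01 0.0004 0 0;0 0 0 0 0 0 0;0 0 0 0 0 0 0"

```text
t: 3.75
tcp_pos: [0.5184, 0.0268, 0.1032]
tool_rot: [0.993, 0.119, 0.0, -0.0]
force: [-0.1, 0.5, 1.2]
opening: -0.0003
```

step_arm:
  commands: "0 0 0 0.005 0 0 0;0 0 0 0.004 0 0 0;0 0 0 0 0 0 0"

```text
t: 4.05
tcp_pos: [0.5271, 0.0288, 0.1033]
tool_rot: [0.993, 0.119, 0.0, -0.0]
force: [-0.0, -0.6, -0.0]
opening: -0.0002
```

```bash
python3 - <<'E'
from h import *
c=cam('scene'); cv2.imwrite('pics/scene2.png',cv2.resize(c['pixels'][170:310,230:420],None,fx=4,fy=4))
s=read_state(); print(s['tcp_pos'],s['force'])
E
```

```text
[0.5270308  0.02880239 0.10332451] [-1.07347583  0.65883368  0.36364453]
```

View pics/scene2.png

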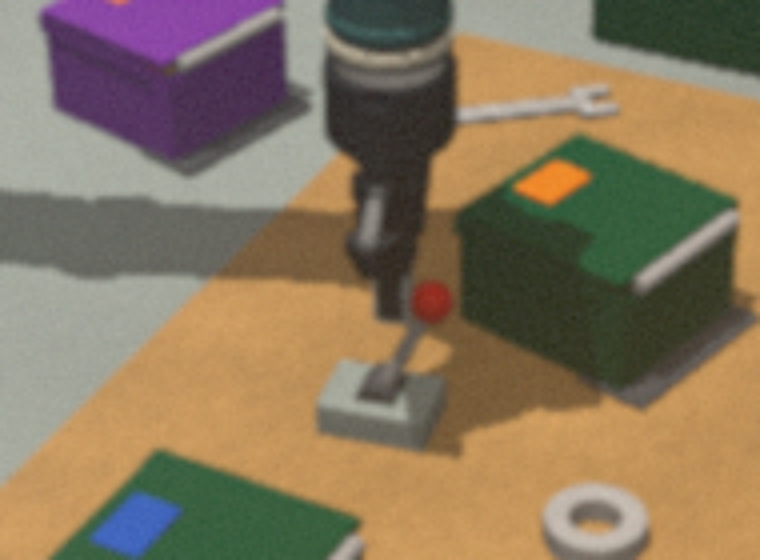

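The lever now leans away (ball at crop 431,302), but there is no stop force yet. I'll keep going in small steps until it meets the stop.

step_arm:
  commands: "0 0 0 0.003 0 0 0;0 0 0 0.003 0 0 0;0 0 0 0 0 0 0"

```text
t: 4.4
tcp_pos: [0.5329, 0.0302, 0.1033]
tool_rot: [0.993, 0.119, 0.0, -0.0]
force: [-0.4, 0.3, -0.2]
opening: 0.0002
```

step_arm:
  commands: "0 0 0 0.003 0 0 0;0 0 0 0 0 0 0"

```text
t: 4.6
tcp_pos: [0.5335, 0.0303, 0.103]
tool_rot: [0.993, 0.119, -0.002, 0.0]
force: [-4.5, -0.9, 2.3]
opening: 0.0003
```

step_arm:
  commands: "0 0 0 0.002 0 0 0;0 0 0 0 0 0 0;0 0 0 0 0 0 0"

```text
t: 4.9
tcp_pos: [0.5337, 0.0303, 0.1028]
tool_rot: [0.993, 0.118, -0.004, 0.0]
force: [-7.3, -2.2, 4.1]
opening: 0.0001
```

step_arm:
  commands: "0 0 0 -0.02 0 0 0;0 0 0 -0.03 0 0 0;0 0 0 0 0 -0.05 0;0 0 0 0 0 -0.05 0;0 0 0 0 0 0 0"

```text
t: 5.4
tcp_pos: [0.4944, 0.0203, 0.2094]
tool_rot: [0.993, 0.119, 0.008, -0.0]
force: [1.0, -0.3, -0.3]
opening: -0.0002
```

```bash
python3 - <<'E'
from h import *
c=cam('scene'); cv2.imwrite('pics/scene3.png',cv2.resize(c['pixels'][170:310,230:420],None,fx=4,fy=4))
m=cv2.inRange(cv2.cvtColor(c['pixels'],cv2.COLOR_BGR2HSV),(0,150,80),(6,255,255)); m[:225]=0;m[265:]=0;m[:,:320]=0;m[:,355:]=0
v,u=np.nonzero(m); print(u.mean(),v.mean(),world(c,u.mean(),v.mean()))
s=read_state(); print(s['tcp_pos'],s['force'],s['tool_rot'])
E
```

```text
339.9125 246.1 [0.562157   0.02784934 0.1025574 ]
[0.49278108 0.02007011 0.20703231] [-0.18729047  0.43117628  0.21159656] [ 9.92931784e-01  1.18538448e-01  5.92461364e-03 -8.98129700e-05]
```

View pics/scene3.png

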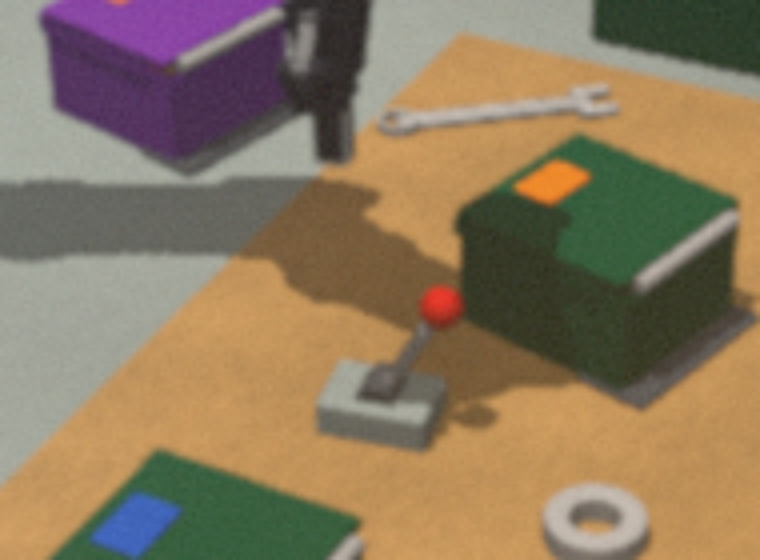

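The lever is off at its stop: ball at crop (441,306), x moved about 74 mm. Next, over the orange pad.

step_arm:
  commands: "0 0 0 0.0199 -0.0318 0 0;0 0 0 0.0199 -0.0318 0 0;0 0 0 0.0199 -0.0318 0 0;0 0 0 0.0199 -0.0318 0 0;0 0 0 0.0199 -0.0318 0 0;0 0 0 0 0 0 0;0 0 0 0 0 0 0;0 0 0 0 0 0 0"

```text
t: 6.25
tcp_pos: [0.5476, 0.196, 0.2023]
tool_rot: [0.993, 0.118, -0.001, 0.001]
force: [-0.4, -0.8, 0.8]
opening: 0.0005
```

```bash
python3 - <<'E'
from h import *
s=read_state(); print(s['tcp_pos'],s['force'],s['tool_rot'])
E
```

```text
[0.54755129 0.19604755 0.20232531] [-0.40924935 -0.8004847   0.82588231] [ 9.93006554e-01  1.18054893e-01 -7.83811473e-04  6.40955324e-04]
```

step_arm:
  commands: "0 0 0 0.004 0 0.03 0;0 0 0 0 0 0.03 0;0 0 0 0 0 0.019 0;0 0 0 0 0 0 0;0 0 0 0 0 0 0"

```text
t: 6.75
tcp_pos: [0.5518, 0.1971, 0.1243]
tool_rot: [0.993, 0.118, -0.0, 0.0]
force: [0.5, -1.2, -0.1]
opening: -0.0002
```

```bash
python3 - <<'E'
from h import *
c=cam('scene'); cv2.imwrite('pics/scene4.png',cv2.resize(c['pixels'][150:290,280:470],None,fx=4,fy=4))
s=read_state(); print(s['tcp_pos'],s['force'],s['tool_rot'])
E
```

```text
[0.55246151 0.19759074 0.12505665] [ 0.14392575  0.15559093 -0.59416769] [9.93023701e-01 1.17913575e-01 5.63390502e-04 2.45646587e-05]
```

View pics/scene4.png

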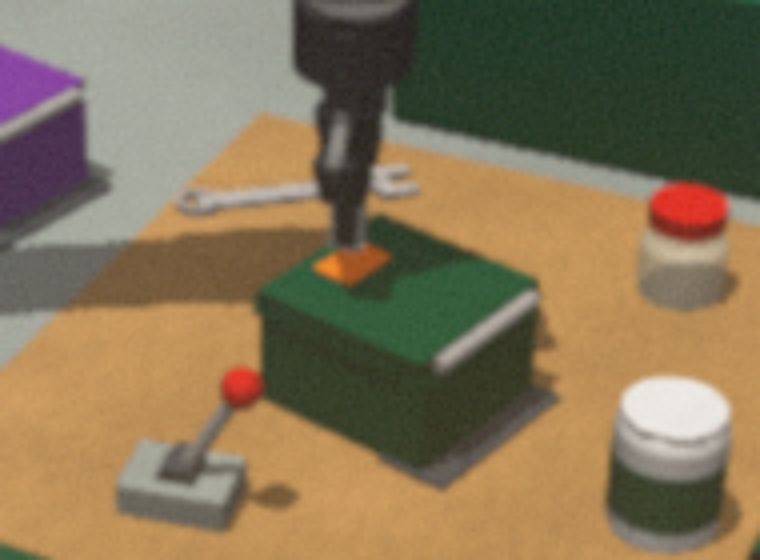

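The fingers hover just over the orange pad (crop 350,262). Pressing in small steps.

step_arm:
  commands: "0 0 0 0 0 0.005 0;0 0 0 0 0 0.005 0;0 0 0 0 0 0 0;0 0 0 0 0 0 0"

```text
t: 7.2
tcp_pos: [0.5519, 0.1984, 0.1144]
tool_rot: [0.993, 0.119, 0.0, -0.0]
force: [-0.1, 0.1, 0.5]
opening: 0.0002
```

step_arm:
  commands: "0 0 0 0 0 0.002 0;0 0 0 0 0 0.002 0;0 0 0 0 0 0 0"

```text
t: 7.5
tcp_pos: [0.5518, 0.1986, 0.1103]
tool_rot: [0.993, 0.119, -0.0, -0.0]
force: [-0.5, -0.2, 3.0]
opening: -0.0
```

step_arm:
  commands: "0 0 0 0 0 0.0015 0;0 0 0 0 0 0.001 0;0 0 0 0 0 0 0;0 0 0 0 0 0 0"

```text
t: 7.9
tcp_pos: [0.5517, 0.1986, 0.1077]
tool_rot: [0.993, 0.119, -0.0, -0.0]
force: [-1.5, 0.3, 3.5]
opening: 0.0
```

step_arm:
  commands: "0 0 0 0 0 0.001 0;0 0 0 0 0 0.001 0;0 0 0 0 0 0 0;0 0 0 0 0 0 0"

```text
t: 8.3
tcp_pos: [0.5517, 0.1986, 0.1069]
tool_rot: [0.993, 0.119, -0.0, -0.0]
force: [-4.6, 0.8, 12.0]
opening: -0.0002
```

The force jump marks the stop. Retreating quickly, up and back.

step_arm:
  commands: "0 0 0 0 0 -0.03 0;0 0 0 -0.02 -0.005 -0.045 0;0 0 0 -0.02 -0.005 -0.045 0;0 0 0 -0.03 -0.008 -0.038 0;0 0 0 -0.03 -0.008 -0.038 0;0 0 0 0 0.04 -0.03 0;0 0 0 0 0.045 0 0;0 0 0 0 0.045 0 0;0 0 0 0 0.045 0 0;0 0 0 0 0 0 0;0 0 0 0 0 0 0;0 0 0 0 0 0 0;0 0 0 0 0 0 0;0 0 0 0 0 0 0;0 0 0 0 0 0 0"

```text
t: 9.8
tcp_pos: [0.4897, 0.031, 0.3317]
tool_rot: [0.993, 0.12, -0.0, -0.0]
force: [-0.4, -0.5, -0.4]
opening: -0.0002
```

```bash
python3 - <<'E'
from h import *
c=cam('scene'); cv2.imwrite('pics/scene5.png',c['pixels'])
s=read_state(); print(s['t'],s['tcp_pos'],s['force'])
E
```

```text
9.85 [0.48970124 0.0307696  0.33175365] [-0.07568194  0.34947718 -0.0860204 ]
```

View pics/scene5.png

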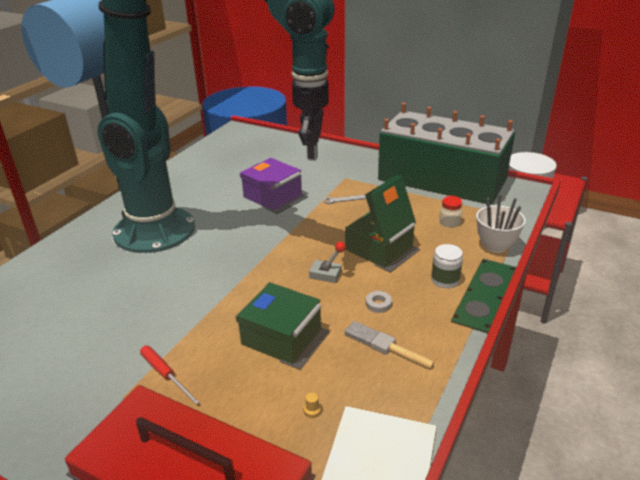

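The fuse hatch is up (pad at 390,196), the lever is off (ball at 341,246) and the relay box is shut. I'll wait three seconds, then check the hatch angle.

step_arm:
  commands: "0 0 0 0 0 0 0;0 0 0 0 0 0 0;0 0 0 0 0 0 0;0 0 0 0 0 0 0;0 0 0 0 0 0 0;0 0 0 0 0 0 0;0 0 0 0 0 0 0;0 0 0 0 0 0 0;0 0 0 0 0 0 0;0 0 0 0 0 0 0;0 0 0 0 0 0 0;0 0 0 0 0 0 0;0 0 0 0 0 0 0;0 0 0 0 0 0 0;0 0 0 0 0 0 0;0 0 0 0 0 0 0;0 0 0 0 0 0 0;0 0 0 0 0 0 0;0 0 0 0 0 0 0;0 0 0 0 0 0 0"

```text
t: 11.85
tcp_pos: [0.4898, 0.0301, 0.3318]
tool_rot: [0.993, 0.119, -0.0, -0.0]
force: [0.3, -0.3, -0.1]
opening: -0.0001
```

step_arm:
  commands: "0 0 0 0 0 0 0;0 0 0 0 0 0 0;0 0 0 0 0 0 0;0 0 0 0 0 0 0;0 0 0 0 0 0 0;0 0 0 0 0 0 0;0 0 0 0 0 0 0;0 0 0 0 0 0 0;0 0 0 0 0 0 0;0 0 0 0 0 0 0"

```text
t: 12.85
tcp_pos: [0.4898, 0.03, 0.3318]
tool_rot: [0.993, 0.119, -0.0, 0.0]
force: [-0.3, -0.1, 0.0]
opening: -0.0001
```

```bash
python3 - <<'E'
from h import *
for n in ['scene','top']:
    c=cam(n); cv2.imwrite('pics/%s6.png'%n,c['pixels'])
    m=cv2.inRange(cv2.cvtColor(c['pixels'],cv2.COLOR_BGR2HSV),(5,150,100),(22,255,255))
    if n=='scene':
        m[:180]=0;m[212:]=0;m[:,:375]=0;m[:,402:]=0
        v,u=np.nonzero(m);w=world(c,u.mean(),v.mean()); print(u.mean(),v.mean(),w)
        x=(np.array([.555,.197])+np.array([.978,-.21])*.098); d=x-w[:2]; a=d@np.array([.978,-.21]); print('angle',np.arctan2(w[2]-.078,a), a, w[2])
s=read_state(); print(s['t'],s['tcp_pos'],s['force'])
E
```

```text
390.18435754189943 194.77653631284917 [0.62100618 0.18420311 0.17430272]
angle 1.2611030734714734 0.03081584101571756 0.1743027183507356
12.95 [0.48980003 0.03004195 0.33179715] [1.32301137 0.11695287 0.09122139]
```

View pics/top6.png

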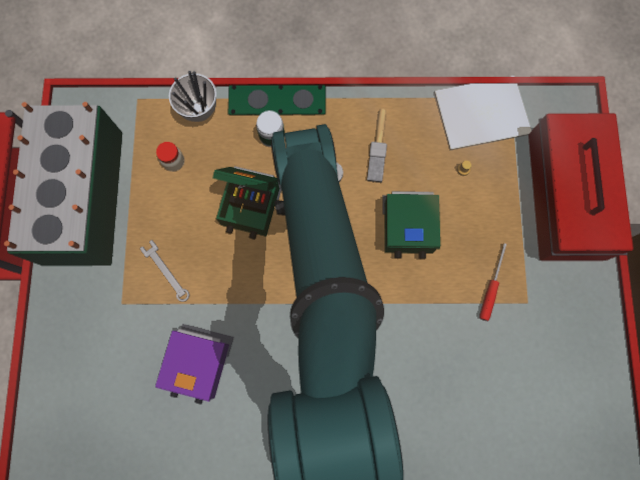

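View pics/scene6.png

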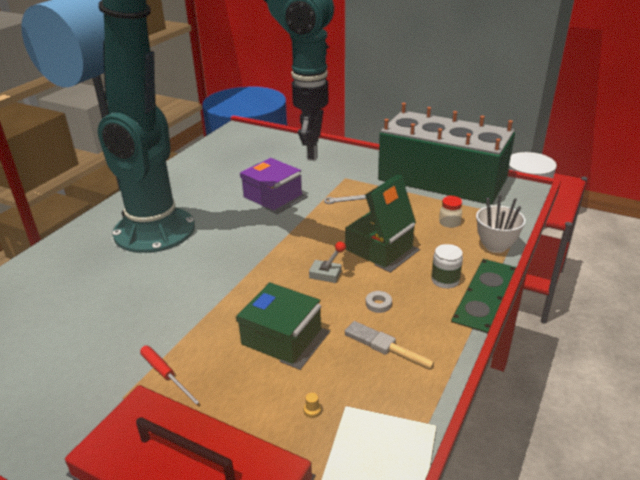

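Three seconds on, nothing has changed: the hatch stands wide open (about 1.15–1.26 rad), the lever is off, the relay box is shut, the bystanders are in place and the arm is clear.

```bash
python3 -c "
from station import job_done; print(job_done())"
```

```text
the job is handed in; nothing more can be done
None
```

I pushed the isolator lever over to its stop and saw it leaning away from the robot. Then I pressed the green box's orange pad once down to its stop, about 12 N, and drew back up and away. The hatch popped up by itself, and I handed the job in about 4.5 s after letting go of the pad.

- **Hatch:** it looked the same in pictures 3.1 s apart. My camera estimate of its angle was 1.26 rad, above the 1.15 rad stop. I put that down to depth and hinge-position error; it is well above the 0.9 rad needed.
- **Lever:** it was still off in the last scene picture. The ball had moved about 74 mm, against roughly 77 mm for full travel.
- **Relay box and bystanders:** the relay hatch was shut and nothing else appeared to have moved. In the last top view the arm hides part of the bench, including most of the bearing, but the scene view shows it in place.
- **Arm:** it was clear of everything. The last force readings were noise of about 1 N.

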